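# Hand a hanging carrier over to the next rail in a smithy

### The job

Lift the carrier with the ring-ended straps, the one next to the gap, over the end stop of its hanging rail, hang it on the next rail inside that rail's own end stop, and slide it along until it presses the rubber buffer at the far end a few millimetres in. Leave it hanging upright there, still resting against the buffer. Work gently: the buffer must never be driven hard or bottomed, the carrier must not be knocked against the rails or dropped, and the parked carrier and the things on the bench stay where they are.

Things in the scene. Friction and masses are not known exactly. Their poses are not given: they have to be found in the camera images.
- carrier_grip (a point): Centre of the aluminium grip block, 18 (x) by 30 (y) by 55 mm tall, on top of the carrier to be moved (axes of the carrier: z up, y along the rail, x across it). The saddle's underside, which rests on the rail's top, is 46 mm below this point. At the start it hangs on the first rail, nearer to the gap than the parked carrier. It weighs 0.4 to 0.65 kg.
- carrier: The same carrier; origin at the centre of its saddle's flat underside, 46 mm below the grip centre. Saddle block 28 by 44 (y) by 16 mm. Two cheek plates, and under them dark steel straps with ring ends, hang either side of the rail to 117 mm below the origin; the slot between them is 16 mm wide (x), open at both y ends and below, for the 10 mm rail.
- parked: The second carrier, with a round grip (24 mm diameter) and pointed straps, otherwise the same size, parked near the post of the first rail; origin at the centre of its saddle's underside. Leave it where it is.
- stand_a: First hanging rail: steel flat bar on edge, 10 mm thick, 24 mm tall, held level by a grey post on a base plate at one end. Origin under the post at the base's underside; +y runs along the rail to its free end, z up. Rail's top 190 mm above the origin. An end stop as thick as the rail stands 14 mm above its top from y = 250 to 265 mm (rounded nose).
- rail_a_stop (a point): Where the first rail's top meets the inner face of its end stop (rail's centre line); axes as stand_a. The end stop reaches 15 mm further along +y and 14 mm up.
- stand_b: Next hanging rail, the same but mirrored: origin under its post, the rail runs along -y to its free end, facing the first rail across a gap of 80 to 120 mm. Top 190 mm above the origin; its own end stop stands 14 mm above the rail from y = -265 to -250 mm. It may be up to 10 mm lower than the first rail, 10 mm sideways and turned 3 degrees from it.
- rail_b_stop (a point): Where the next rail's top meets the inner face of its end stop; axes as stand_b. From here the rail runs on along +y to the buffer.
- stop_block: Fixed grey block, 30 by 30 by 19 mm, on the next rail over its post; origin at its underside's centre, axes as stand_b. Its screw carries a round sprung rubber buffer facing -y, 17 mm across, centred 9.5 mm above the rail. The buffer's face is 50 to 82 mm from this origin along -y, set anew each time and not measured. Spring 2 N per mm, 12 mm travel; push 4 to 10 N, 15 N is too much.
- hammer_mid (a point): Hammer lying on the bench, middle of it; leave it alone.
- tin: Open steel tin 72 mm wide and 80 mm tall, origin under its centre; leave it alone.
- offcut: Dark steel offcut 120 by 30 mm lying on the bench, with an upright lug at one end, origin under its centre; leave it alone.
Mind the look-alikes: they are no part of the job. What is shaped like the carrier but turquoise or yellow is not meant.

How it is judged:
On the way, in this order (a step that is already met when the one before it is completed fails the run):
1. the carrier has been lifted over the first rail's end stop into the gap (y of carrier_grip in the frame of stand_a above 0.288 m).
2. hanging on the next rail, the carrier presses the buffer with more than 3 N (z of carrier_grip in the frame of stand_b between 0.232 and 0.24 m and x of carrier_grip in the frame of stand_b between -0.007 and 0.007 m and y of carrier_grip in the frame of stand_b between -0.116 and -0.055 m and angle between carrier_grip's own z axis and vertical below 0.12 rad and contact force between carrier and stop_block above 3 N), for 0.2 s.
At the end, for the whole second after the job is handed in: The carrier hangs at rest on the next rail, let go, upright within 0.12 rad, its saddle within 4 mm of resting height on the rail and within 7 mm of its centre line, 55 to 116 mm from the post's axis, still pressing the buffer with more than 0.1 N (z of carrier_grip in the frame of stand_b between 0.232 and 0.24 m and x of carrier_grip in the frame of stand_b between -0.007 and 0.007 m and y of carrier_grip in the frame of stand_b between -0.116 and -0.055 m and angle between carrier_grip's own z axis and vertical below 0.12 rad and contact force between carrier and stop_block above 0.1 N and linear speed of carrier below 0.02 m/s); the robot touches nothing.
It fails at once if the buffer is driven with more than 15 N (contact force between carrier and stop_block above 15 N).
It fails at once if the carrier is knocked or forced against either rail with more than 25 N (contact force between carrier and stand_a above 25 N or contact force between carrier and stand_b above 25 N).
It fails at once if the carrier is dropped (height (world z) of carrier_grip below 0.2 m).
It fails at once if the parked carrier is moved more than 15 mm (distance of parked from where it was at the start of the episode above 0.015 m).
It fails at once if a thing on the bench is moved more than 30 mm (distance of any of hammer_mid, tin, offcut from where it was at the start of the episode above 0.03 m).
It also fails if it takes over 64 s, if anything falls off the work surface, if the arm or the gripper's body presses on something with over 40 N, if the wrist force passes 120 N, or if a joint passes its speed limit or range.

### The arm

A 7-joint arm with a two-finger parallel gripper is mounted at the origin on the work surface. World frame = base frame: x ahead of the robot, y to its left, z up, the work surface at z = 0. Lengths are in m, angles in rad, forces in N, time in s.
With the tool pointing down it reaches from about 0.425 to 0.825 m from the base axis. Payload 3.6 kg.
Tool frame: the origin (TCP) lies at the very end of the fingers, on their centre line; the grasp point (between the pads) lies 19 mm behind it (env.grip_point_offset is the distance from the TCP to the grasp point, in m); z points along the fingers, y is the direction in which the jaws open and shut (so a half turn about z gives the same grasp; the last joint's range is limited). The gripper opens to 93 mm and grips with 3 to 60 N. Pads are 15 mm wide; open, the fingers measure 128 mm over their backs; the gripper's body (75 mm by 188 mm) begins 65 mm behind the grasp point.
Start: joints at [-1.206, 0.615, -0.013, 1.423, 0.008, 1.103, -0.04], TCP at [0.248, 0.601, 0.194] pointing down, gripper open.
Joint ranges: [-3.12, 3.12], [-0.3, 2.06], [-1.34, 1.32], [0.26, 2.42], [-1.36, 4.5], [0.01, 1.98], [-2.84, 2.84]. Speed limits (rad/s): [2.79, 2.79, 3.14, 3.14, 3.14, 3.14, 3.14].

### API

Orientations are given as a unit quaternion [w, x, y, z].
In Python, from workcell import get_obs, viewer, workorder, env gives the robot as it stands.
- The arm moves only by the tool move_arm, never from a script. Its argument "commands" is a list of rows, each a list of 2 entries, a list of its own where there are three numbers: the shift along the world's x, y, z normalised to -1 to 1, where 1 is 0.12 m, then the turn, a rotation vector about the world's x, y, z normalised to -1 to 1, where 1 is 2 pi rad. In form: [[[x, y, z], [ax, ay, az]], ...]. A call has 1 to 8 rows; each row is the pose to reach, as a shift and turn from the pose commanded when the call began, turning the shorter way round; what a row does not reach only later rows make up. A row lasts 1/12 s, in which the tool goes at most 41.7 mm and 7.16 degrees, less where a joint would pass 70% of its speed; a pose out of reach is approached as far as the arm can. A call with a number of a shift or a turn outside -1 to 1 is refused whole. A call with a gripper value outside its range is refused whole. "hand" is the opening, from 0 (shut) to 1 (fully open), set as the call begins (left out, the last holds). The fingers move at their own pace and stop on an object; "grip_force" is the grip in N (left out, the last holds). Time passes only in rows, so rows that repeat a pose let the fingers close. It gives the time, the measured TCP pose, the force and the opening at its end, in the units of the state.
- get_obs(): the state, without advancing time (a new reading comes with each control period).
- viewer.snapshot(name): name is "scene" or "top" or "wrist"; returns the picture (400x640x3 uint8, red, green, blue); there is no depth.
- viewer.calibration(name): a dict with "K" (3x3 intrinsics, pixels), "R" (3x3) and "t" (3): a world point X has camera coordinates R X + t; the wrist camera has in their place "mount" (4x4, takes a point from camera to tool coordinates, whose origin is the TCP and whose axes are the flange's). Camera axes: x right, y down, z forward; pixel columns grow to the right and rows downward; lengths in m; the calibration is good to about 2 mm. The wrist camera is an equidistant fisheye: a pixel r from the principal point sees the ray r / f radians off the axis. A picture is of the moment at which its call begins: read the wrist's pose just before it. calibration takes no time and is no camera call.
- workorder.job_done(): hands the job in, once; it reports no verdict.
The state is a dict: "clock": time; "joints": joint angles; "dq": joint speeds; "effort": joint torques, N m; "ee_pos": TCP position; "tcp_rot": TCP orientation; "force": force on the tool from outside, world axes, zero at the start; "torque": the same for the moment, N m; "finger_gap": opening from 0.0 (shut) to 1.0 (fully open).
Only numpy, scipy, OpenCV 4.12 (cv2) and the standard library are available. Lean on these libraries where they do the work, as an engineer would, in place of code of your own. Each camera call takes 0.05 s, during which the arm holds its last target.

## Working session

There is one attempt and no reset: what is moved stays moved. The work goes in short steps, Python scripts to look and compute and a tool call to move; the robot and the scene stay as the last step left them, time stands still between calls to the robot, and variables do not carry over. Pictures are saved under pics/ and viewed, and the job is handed in when it is done.

Besides the shell and the picture viewer there is one more tool, called as name(argument=value, ...), one argument or row to a line, values as JSON. move_arm: Moves the arm, as the interface text tells. Scaled input: -1 to 1 covers 0.12 m each way for a shift and 2 pi rad each way for a turn. Its arguments: {"type":"object","properties":{"commands":{"type":"array"},"hand":{"type":"number"},"grip_force":{"type":"number"}},"required":["commands"]}

```bash
mkdir -p pics; ls; python3 - <<'E'
from workcell import get_obs, viewer, env
import cv2
o=get_obs(); print(o['clock'],o['ee_pos'],o['tcp_rot'],o['force'],env.grip_point_offset)
for n in ['scene','top','wrist']:
    im=viewer.snapshot(n); cv2.imwrite(f'pics/{n}0.png',im[:,:,::-1]); c=viewer.calibration(n); print(n,{k:v.round(4).tolist() if hasattr(v,'round') else v for k,v in c.items()})
E
```

```text
pics
0.0 [0.24787389 0.59995551 0.19279479] [-2.27269856e-04  1.94625618e-01  9.80876777e-01 -1.25092671e-03] [-0.0259258   0.39948425  0.15950873] 0.0188
scene {'K': [[386.7229, 0.0, 316.7578], [0.0, 386.7229, 197.2753], [0.0, 0.0, 1.0]], 'R': [[0.273, 0.962, 0.0017], [0.6301, -0.1775, -0.756], [-0.7269, 0.2075, -0.6546]], 't': [-0.0623, -0.2465, 1.8276]}
top {'K': [[511.0513, 0.0, 323.8923], [0.0, 511.0513, 195.47], [0.0, 0.0, 1.0]], 'R': [[-0.0288, -0.9995, -0.0122], [-0.9898, 0.0302, -0.1389], [0.1392, 0.008, -0.9902]], 't': [-0.057, 0.5678, 1.6225]}
wrist {'K': [[309.7069, 0.0, 314.0381], [0.0, 309.7069, 199.7524], [0.0, 0.0, 1.0]], 'mount': [[-0.0009, -0.9579, -0.287, 0.0805], [1.0, -0.0008, -0.0006, 0.0003], [0.0004, -0.287, 0.9579, -0.191], [0.0, 0.0, 0.0, 1.0]]}
```

View pics/scene0.png

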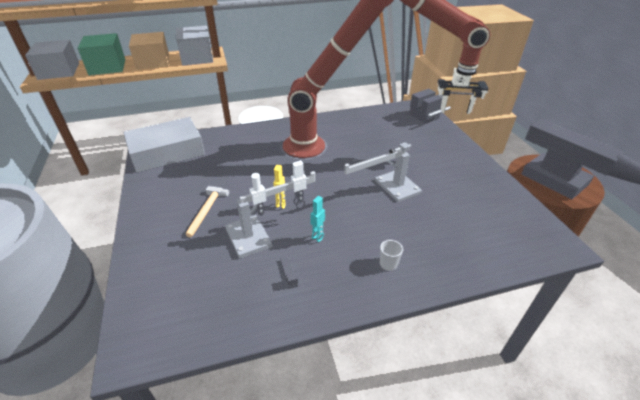

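View pics/top0.png

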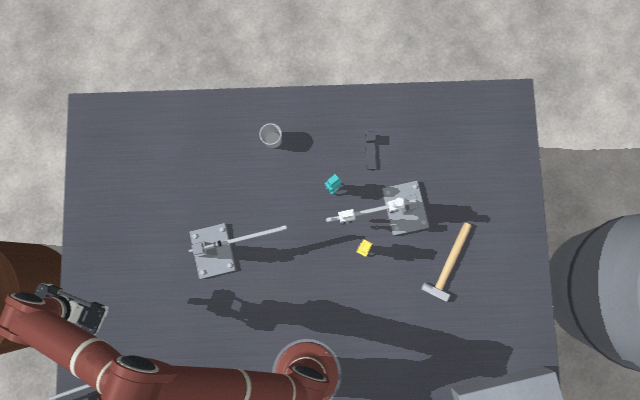

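View pics/wrist0.png

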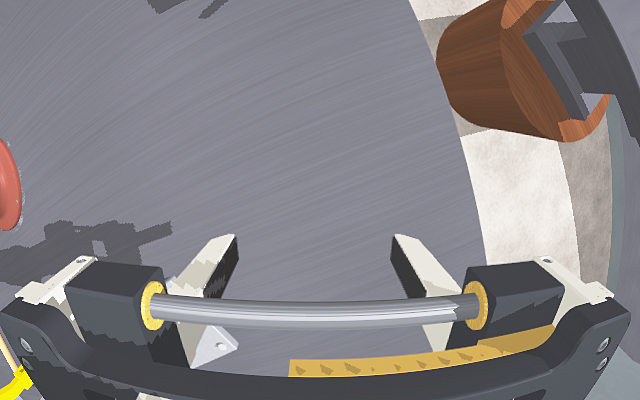

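```bash
python3 - <<'E'
import cv2
t=cv2.imread('pics/top0.png'); s=cv2.imread('pics/scene0.png')
cv2.imwrite('pics/topA.png',cv2.resize(t[160:260,300:440],None,fx=5.7,fy=5.7,interpolation=cv2.INTER_CUBIC))
cv2.imwrite('pics/topB.png',cv2.resize(t[210:290,180:300],None,fx=6.5,fy=6.5,interpolation=cv2.INTER_CUBIC))
cv2.imwrite('pics/scA.png',cv2.resize(s[140:260,220:340],None,fx=5,fy=5,interpolation=cv2.INTER_CUBIC))
cv2.imwrite('pics/scB.png',cv2.resize(s[130:210,330:430],None,fx=7,fy=7,interpolation=cv2.INTER_CUBIC))
E
```

```text
(no output)
```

View pics/topA.png

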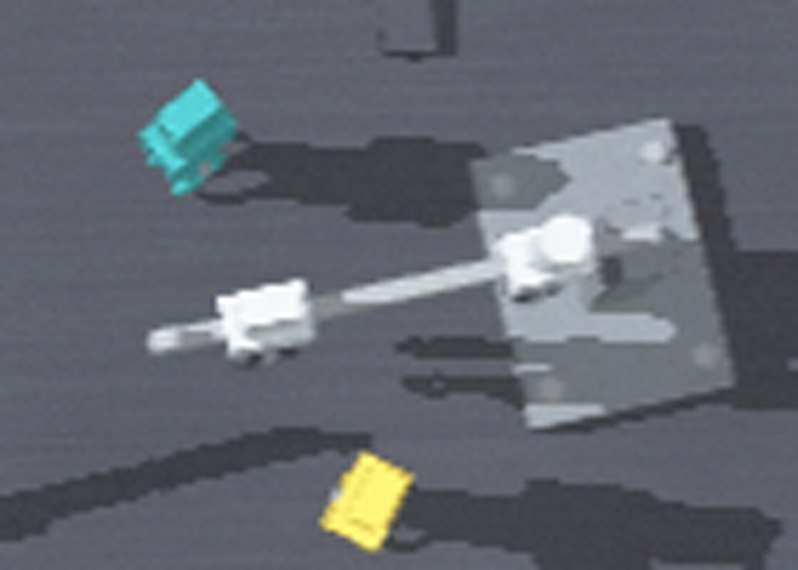

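View pics/topB.png

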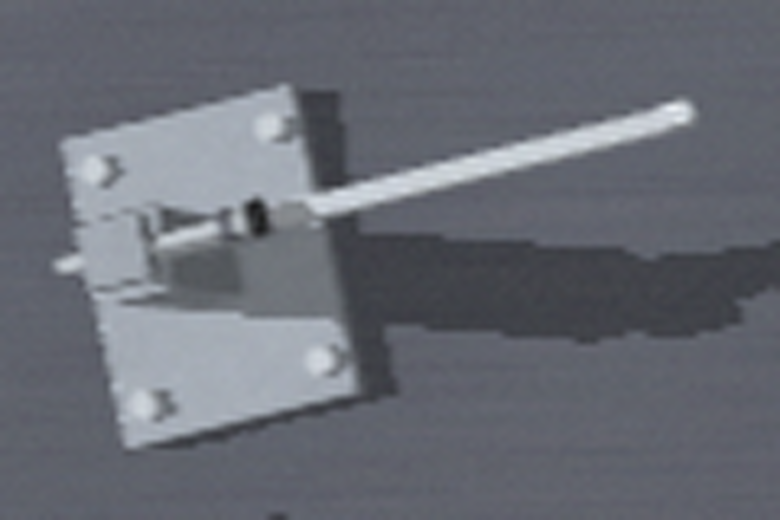

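View pics/scA.png

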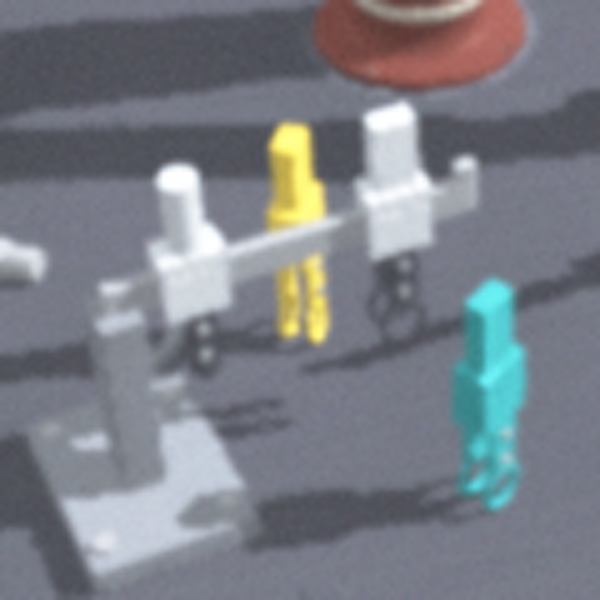

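View pics/scB.png

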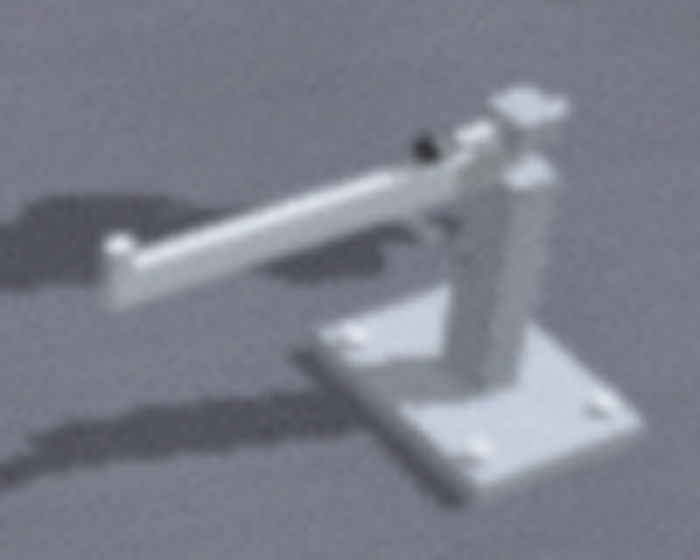

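```bash
cat > h.py <<'E'
import numpy as np, cv2
from scipy.spatial.transform import Rotation as Rn
from scipy.optimize import least_squares
from workcell import get_obs, viewer, env
def q2R(q): return Rn.from_quat([q[1],q[2],q[3],q[0]]).as_matrix()
def ray(name,px,obs=None):
    c=viewer.calibration(name); K=np.array(c['K']); u=(px[0]-K[0,2])/K[0,0]; v=(px[1]-K[1,2])/K[1,1]
    if name!='wrist':
        R=np.array(c['R']);t=np.array(c['t']); d=R.T@np.array([u,v,1]); return -R.T@t, d/np.linalg.norm(d)
    M=np.array(c['mount']); r=np.hypot(u,v); d=np.array([u/r*np.sin(r),v/r*np.sin(r),np.cos(r)]) if r>0 else np.array([0,0,1.])
    R=q2R(obs['q']); p=np.array(obs['p']); return p+R@M[:3,3], R@M[:3,:3]@d
def proj(name,X,obs=None):
    c=viewer.calibration(name); K=np.array(c['K']); X=np.asarray(X,float)
    if name!='wrist':
        x=np.array(c['R'])@X+np.array(c['t']); return np.array([K[0,0]*x[0]/x[2]+K[0,2],K[1,1]*x[1]/x[2]+K[1,2]])
    M=np.array(c['mount']); R=q2R(obs['q'])
    x=R.T@(X-np.array(obs['p'])); x=M[:3,:3].T@(x-M[:3,3])
    r=np.hypot(x[0],x[1]); th=np.arctan2(r,x[2]); return np.array([K[0,0]*th*x[0]/r+K[0,2],K[1,1]*th*x[1]/r+K[1,2]])
def onz(name,px,z,obs=None):
    o,d=ray(name,px,obs); return o+d*(z-o[2])/d[2]
def tri(lst):
    A=np.zeros((3,3));b=np.zeros(3)
    for l in lst:
        o,d=ray(*l); P=np.eye(3)-np.outer(d,d); A+=P;b+=P@o
    X=np.linalg.solve(A,b)
    return X,[np.round(proj(l[0],X,*l[2:])-np.array(l[1]),1).tolist() for l in lst]
def snap(tag,name='wrist'):
    o=get_obs(); im=viewer.snapshot(name); cv2.imwrite(f'pics/{tag}.png',im[:,:,::-1])
    import json; json.dump({'p':list(map(float,o['ee_pos'])),'q':list(map(float,o['tcp_rot']))},open(f'pics/{tag}.json','w')); return im
def ld(tag):
    import json; return json.load(open(f'pics/{tag}.json'))
E
python3 - <<'E'
from h import *
T=lambda x,y:(300+x/5.7-.5+.09,160+y/5.7-.5+.09)
TB=lambda x,y:(180+x/6.5-.42,210+y/6.5-.42)
S=lambda x,y:(220+x/5-.4,140+y/5-.4)
SB=lambda x,y:(330+x/7-.43,130+y/7-.43)
print('A nose',tri([('top',T(152,340)),('scene',S(467,160))]))
print('A post rail-end', onz('scene',S(112,288),.19))
for p in [(152,340),(345,300),(490,270)]: print('A rail',onz('top',T(*p),.19))
print('carrier grip top', tri([('top',T(275,297)),('scene',S(389,112))]))
print('B nose',tri([('top',TB(685,110)),('scene',SB(120,243))]))
for p in [(685,110),(320,203),(62,264)]: print('B rail',onz('top',TB(*p),.19))
print('blk top', tri([('top',TB(115,248)),('scene',SB(528,105))]))
E
```

```text
A nose (array([ 0.47232838, -0.08151493,  0.20399757]), [[0.5, 0.1], [0.4, -0.0]])
A post rail-end [ 0.52407531 -0.3360136   0.19      ]
A rail [ 0.47401569 -0.07994136  0.19      ]
A rail [ 0.49170967 -0.17998243  0.19      ]
A rail [ 0.50500196 -0.25528733  0.19      ]
carrier grip top (array([ 0.486389  , -0.14051981,  0.26569476]), [[-0.2, -0.0], [-0.2, 0.0]])
B nose (array([0.45625315, 0.04316355, 0.19899414]), [[-0.8, -0.2], [-0.7, 0.0]])
B rail [0.45628726 0.04169127 0.19      ]
B rail [0.4192962  0.20675229 0.19      ]
B rail [0.39538043 0.32293508 0.19      ]
blk top (array([0.40162143, 0.29673286, 0.20282247]), [[-0.3, -0.1], [-0.3, 0.0]])
```

move_arm(
  commands=[
    [[0.42,-1,1],[0,0,0.09]],
    [[0.42,-1,1],[0,0,0.09]],
    [[0.42,-1,1],[0,0,0.09]],
    [[0.42,-1,1],[0,0,0.09]],
    [[0.42,-1,1],[0,0,0.09]],
  ],
  hand=0.8,
)

```text
clock: 0.57
ee_pos: [0.3035, 0.4775, 0.3191]
tcp_rot: [0.004, -0.086, 0.996, 0.002]
force: [0.8, 0.1, 0.3]
finger_gap: 0.8
```

move_arm(
  commands=[
    [[0.5,-1,0.15],[0,0,0]],
    [[0.5,-1,0.15],[0,0,0]],
    [[0.5,-1,0.15],[0,0,0]],
    [[0.5,-1,0.15],[0,0,0]],
  ],
)

```text
clock: 0.9
ee_pos: [0.3633, 0.3536, 0.333]
tcp_rot: [0.002, -0.081, 0.997, -0.002]
force: [0.4, 0.4, -0.6]
finger_gap: 0.8
```

move_arm(
  commands=[
    [[0.5,-1,0],[0,0,0]],
    [[0.5,-1,0],[0,0,0]],
    [[0.5,-1,0],[0,0,0]],
    [[0.5,-1,0],[0,0,0]],
    [[0.5,-1,0],[0,0,0]],
  ],
)

```text
clock: 1.32
ee_pos: [0.4203, 0.2369, 0.3318]
tcp_rot: [0.0, -0.083, 0.997, -0.001]
force: [-0.6, 0.2, -0.4]
finger_gap: 0.801
```

```bash
python3 -c "
from h import *
snap('w1')"
```

```text
(no output)
```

View pics/w1.png

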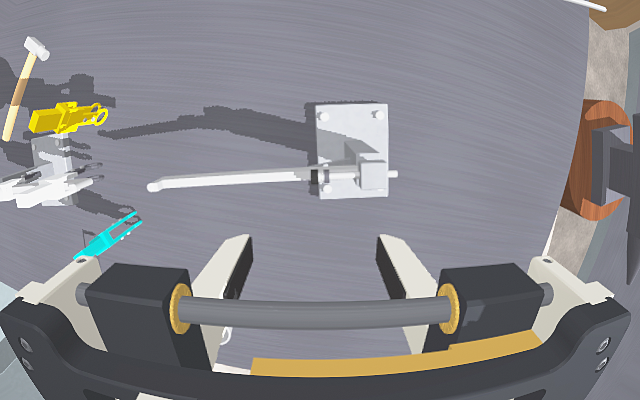

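move_arm(
  commands=[
    [[0.2,-1,0],[0,0,0]],
    [[0.2,-1,0],[0,0,0]],
    [[0.2,-1,0],[0,0,0]],
    [[0.2,-1,0],[0,0,0]],
  ],
)

```text
clock: 1.7
ee_pos: [0.4437, 0.1142, 0.332]
tcp_rot: [0.0, -0.082, 0.997, -0.002]
force: [0.4, -0.5, 0.7]
finger_gap: 0.799
```

move_arm(
  commands=[
    [[0.16,-1,0],[0,0,0]],
    [[0.16,-1,0],[0,0,0]],
    [[0.16,-1,0],[0,0,0]],
    [[0.16,-1,0],[0,0,0]],
    [[0.16,-1,0],[0,0,0]],
    [[0.16,-1,0],[0,0,0]],
  ],
)

```text
clock: 2.2
ee_pos: [0.4618, 0.0038, 0.3317]
tcp_rot: [-0.0, -0.089, 0.996, 0.001]
force: [0.3, 1.1, -0.7]
finger_gap: 0.797
```

```bash
python3 -c "
from h import *
snap('w2')"
```

```text
(no output)
```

View pics/w2.png

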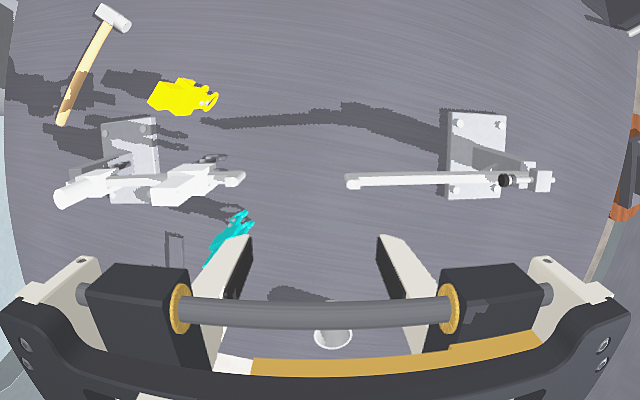

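move_arm(
  commands=[
    [[0.16,-0.95,0],[0,0,0]],
    [[0.16,-0.95,0],[0,0,0]],
    [[0.16,-0.95,0],[0,0,0]],
    [[0.16,-0.95,0],[0,0,0]],
    [[0.16,-0.95,0],[0,0,0]],
    [[0.16,-0.95,0],[0,0,0]],
  ],
)

```text
clock: 2.75
ee_pos: [0.4814, -0.1101, 0.3317]
tcp_rot: [-0.0, -0.089, 0.996, 0.001]
force: [-0.1, 0.4, -0.3]
finger_gap: 0.802
```

```bash
python3 -c "
from h import *
im=snap('w3')[:,:,::-1]
cv2.imwrite('pics/w3c.png',cv2.resize(im[100:240,190:390],None,fx=4,fy=4,interpolation=cv2.INTER_CUBIC))
w=cv2.imread('pics/w1.png');cv2.imwrite('pics/w1c.png',cv2.resize(w[90:210,140:410],None,fx=2.9,fy=2.9,interpolation=cv2.INTER_CUBIC))
w=cv2.imread('pics/w2.png');cv2.imwrite('pics/w2b.png',cv2.resize(w[140:220,330:560],None,fx=3.4,fy=3.4,interpolation=cv2.INTER_CUBIC))
cv2.imwrite('pics/w2a.png',cv2.resize(w[100:230,40:260],None,fx=3.6,fy=3.6,interpolation=cv2.INTER_CUBIC))
"
```

```text
(no output)
```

View pics/w3.png

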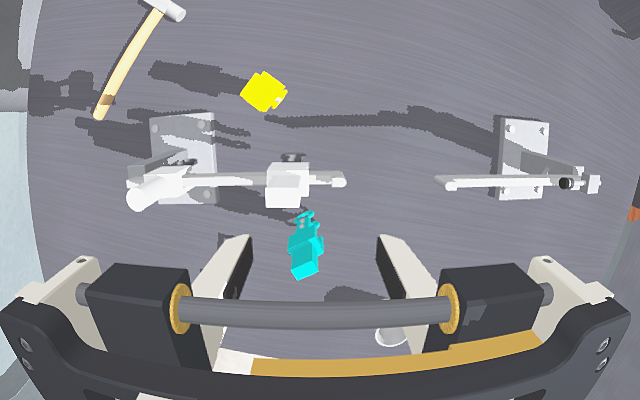

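View pics/w3c.png

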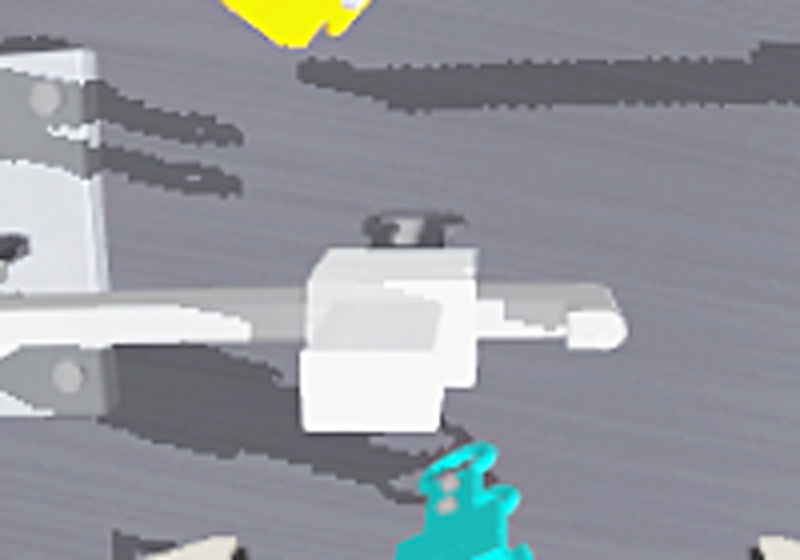

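View pics/w1c.png

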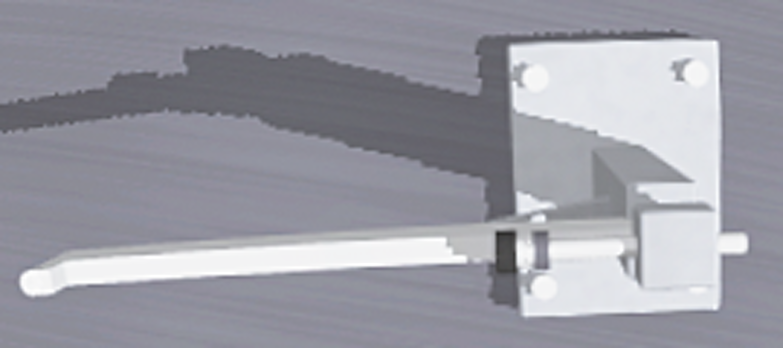

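View pics/w2a.png

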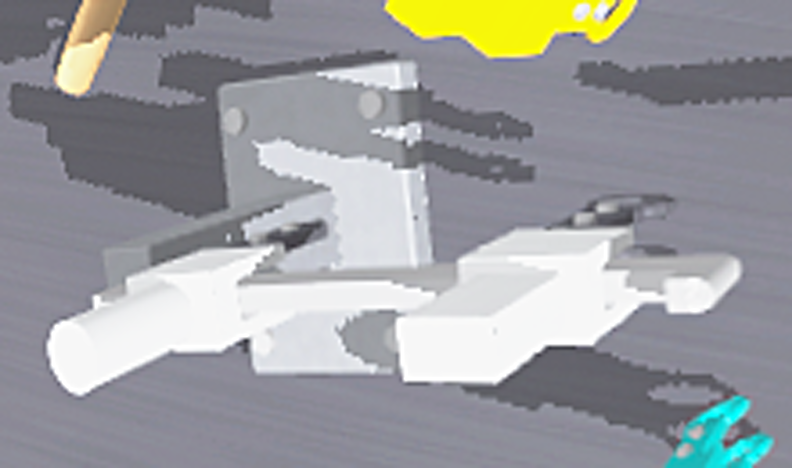

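View pics/w2b.png

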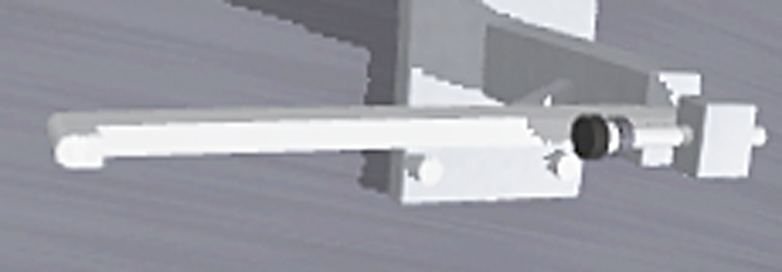

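```bash
cat > fit.py <<'E'
from h import *
def C(o,s): return lambda x,y:(o[0]+(x+.5)/s-.5,o[1]+(y+.5)/s-.5)
w1=C((140,90),2.9);w2b=C((330,140),3.4);w2a=C((40,100),3.6);w3=C((190,100),4)
T=C((300,160),5.7);TB=C((180,210),6.5);S=C((220,140),5);SB=C((330,130),7)
O={k:ld(k) for k in('w1','w2','w3')}
def fit(pts,lines,x0):
    n=len(lines)
    def loc(p,l):
        c,s=np.cos(p[3]),np.sin(p[3]); return np.array([p[0]+c*l[0]-s*l[1],p[1]+s*l[0]+c*l[1],p[2]+l[2]])
    def f(p):
        r=[]
        for (cam,px,l,w) in pts:
            r+=list(w*(proj('wrist' if cam in O else cam,loc(p,np.array(l)/1e3),O.get(cam))-px))
        for i,(cam,px,l,w) in enumerate(lines):
            r+=list(w*(proj('wrist' if cam in O else cam,loc(p,np.array([l[0]/1e3,p[4+i],l[2]/1e3])),O.get(cam))-px))
        return np.array(r)
    s=least_squares(f,list(x0)+[l[2][1]/1e3 for l in lines],loss='soft_l1')
    return s.x,f(s.x).reshape(-1,2).round(1).tolist(),np.sqrt(np.diag(np.linalg.inv(s.jac.T@s.jac)))[:4]
if __name__=='__main__':
    B=[('w1',w1(640,209),(-15,-15,209),1),('w1',w1(713,205),(-15,15,209),1),('w1',w1(713,288),(15,15,209),1),('w1',w1(640,288),(15,-15,209),1),('w1',w1(20,282),(0,-265,204),1),
     ('w2',w2b(55,153),(0,-265,204),1),('w2',w2b(103,150),(0,-250,204),1),('w2',w2b(700,104),(-15,-15,209),1),('w2',w2b(757,105),(-15,15,209),1),('w2',w2b(750,177),(15,15,209),1),('w2',w2b(693,175),(15,-15,209),1),
     ('top',TB(692,110),(0,-265,204),.7),('scene',SB(112,245),(0,-265,204),.7)]
    L=[('w1',w1(440,251),(0,-110,190),1),('w1',w1(200,265),(0,-200,190),1),('w2',w2b(300,138),(0,-190,190),1)]
    p,r,sd=fit(B,L,(.4,.3,0,.21)); print('B',p[:4].round(4),sd.round(4),r)
    A=[('w3',w3(627,330),(0,265,204),1),('w3',w3(568,329),(0,250,204),1),('w2',w2a(706,298),(0,265,204),1),('w2',w2a(668,293),(0,250,204),1),('top',T(148,341),(0,265,204),.7),('scene',S(474,163),(0,265,204),.7)]
    L=[('w3',w3(200,327),(0,160,190),1),('w3',w3(0,328),(0,100,190),1),('top',T(420,285),(0,140,190),1)]
    p,r,sd=fit(A,L,(.52,-.34,0,.176)); print('A',p[:4].round(4),sd.round(4),r)
    G=[('w3',w3(301,350),(-9,-15,27.5),1),('w3',w3(443,349),(-9,15,27.5),1),('w3',w3(437,432),(9,15,27.5),1),('w3',w3(303,430),(9,-15,27.5),1),('w2',w2a(397,318),(-9,-15,27.5),1),('w2',w2a(402,380),(9,-15,27.5),1),('w2',w2a(497,383),(9,15,27.5),1),('top',T(275,297),(0,0,27.5),.5),('scene',S(389,112),(0,0,27.5),.5)]
    p,r,sd=fit(G,[],(.487,-.14,.236,.176)); print('G',p[:4].round(4),sd.round(4),r)
E
python3 fit.py
```

```text
B [ 0.3988  0.2975 -0.0068  0.2152] [0.0006 0.0006 0.0012 0.0034] [[-1.3, 0.6], [1.2, 1.0], [1.0, -0.5], [-0.9, 0.8], [0.2, 0.8], [0.2, -0.1], [-0.3, 0.3], [1.0, -0.9], [-0.2, -1.0], [-1.0, -0.3], [0.2, 0.9], [-0.2, 0.1], [-0.6, 0.2], [-0.0, -0.5], [-0.0, -0.3], [-0.0, -0.8]]
A [ 5.207e-01 -3.375e-01  3.000e-04  1.890e-01] [0.0018 0.0008 0.0036 0.0076] [[-0.6, -0.1], [0.0, 0.3], [2.1, -0.6], [-0.5, 1.1], [-0.2, 0.3], [0.1, -0.8], [-0.0, -0.7], [0.0, 0.4], [0.0, 0.1]]
G [ 0.482  -0.1381  0.2337  0.1572] [0.0007 0.0006 0.0019 0.024 ] [[0.3, 0.0], [-1.1, 0.8], [0.2, -0.3], [0.3, -0.5], [-0.7, -0.3], [0.1, 0.3], [0.4, 0.2], [-0.5, 0.9], [0.1, 0.1]]
```

move_arm(
  commands=[
    [[0.01,-0.23,0],[0,0,0]],
    [[0.01,-0.23,-0.3],[0,0,0]],
    [[0.01,-0.23,-0.5],[0,0,0]],
    [[0.01,-0.23,-0.7],[0,0,0]],
    [[0.01,-0.23,-0.8],[0,0,0]],
    [[0.01,-0.23,-0.9],[0,0,0]],
    [[0.01,-0.23,-0.92],[0,0,0]],
    [[0.01,-0.23,-0.92],[0,0,0]],
  ],
)

```text
clock: 3.47
ee_pos: [0.4821, -0.1386, 0.221]
tcp_rot: [-0.001, -0.089, 0.996, 0.001]
force: [-0.4, 0.1, 0.0]
finger_gap: 0.801
```

```bash
python3 -c "
from h import *
im=snap('w4')[:,:,::-1]
cv2.imwrite('pics/w4c.png',cv2.resize(im[120:300,200:420],None,fx=3.6,fy=3.3,interpolation=cv2.INTER_CUBIC))
o=get_obs();print(o['ee_pos'],o['force'])
"
```

```text
[ 0.48264766 -0.1392674   0.22187814] [ 0.50812164 -0.916863   -0.21433265]
```

View pics/w4c.png

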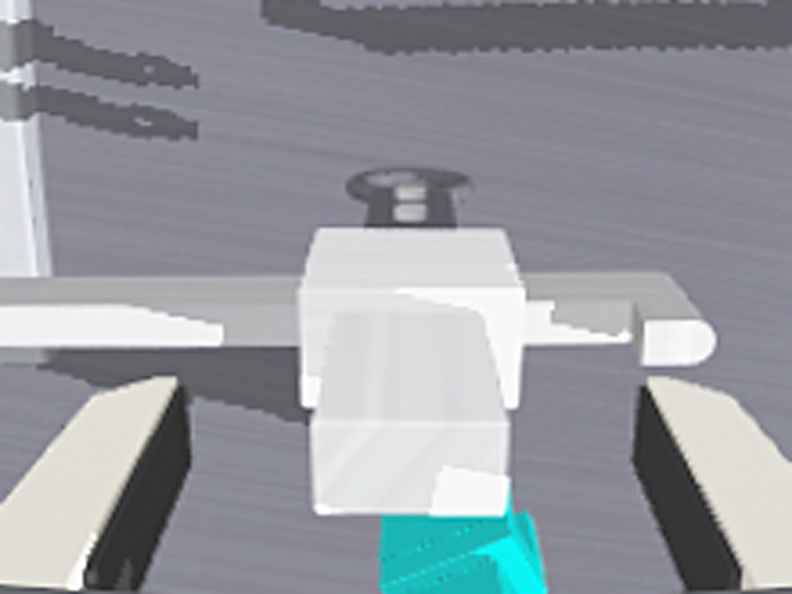

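move_arm(
  commands=[
    [[0,0,0],[0,0,0]],
    [[0,0,0],[0,0,0]],
    [[0,0,0],[0,0,0]],
    [[0,0,0],[0,0,0]],
    [[0,0,0],[0,0,0]],
    [[0,0,0],[0,0,0]],
    [[0,0,0],[0,0,0]],
    [[0,0,0],[0,0,0]],
  ],
  hand=0,
  grip_force=40,
)

```text
clock: 4.18
ee_pos: [0.4821, -0.1399, 0.2216]
tcp_rot: [-0.0, -0.087, 0.996, 0.001]
force: [-1.1, 1.7, 1.1]
finger_gap: 0.317
```

move_arm(
  commands=[
    [[0,0,0.02],[0,0,0]],
    [[0,0,0.04],[0,0,0]],
    [[0,0,0.06],[0,0,0]],
    [[0,0,0.09],[0,0,0]],
    [[0,0,0.13],[0,0,0]],
    [[0,0,0.18],[0,0,0]],
    [[0,0,0.23],[0,0,0]],
    [[0,0,0.23],[0,0,0]],
  ],
)

```text
clock: 4.85
ee_pos: [0.4832, -0.1413, 0.2508]
tcp_rot: [0.002, -0.087, 0.996, -0.001]
force: [0.1, -1.1, -5.9]
finger_gap: 0.318
```

```bash
python3 -c "
from h import *
im=snap('w5')[:,:,::-1]
cv2.imwrite('pics/w5c.png',cv2.resize(im[120:300,200:420],None,fx=3.6,fy=3.3,interpolation=cv2.INTER_CUBIC))
im=snap('s5','scene')[:,:,::-1]
cv2.imwrite('pics/s5c.png',cv2.resize(im[120:270,220:440],None,fx=3.6,fy=3.6,interpolation=cv2.INTER_CUBIC))
o=get_obs();print(o['ee_pos'],o['force'])
"
```

```text
[ 0.4823871  -0.14095828  0.24957963] [-0.23195277 -0.47151519 -6.68988975]
```

View pics/w5c.png

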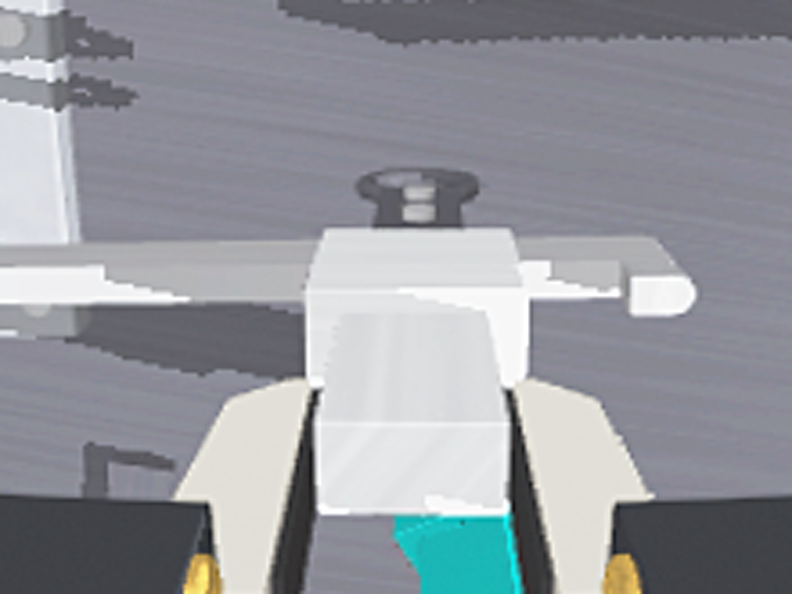

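View pics/s5c.png

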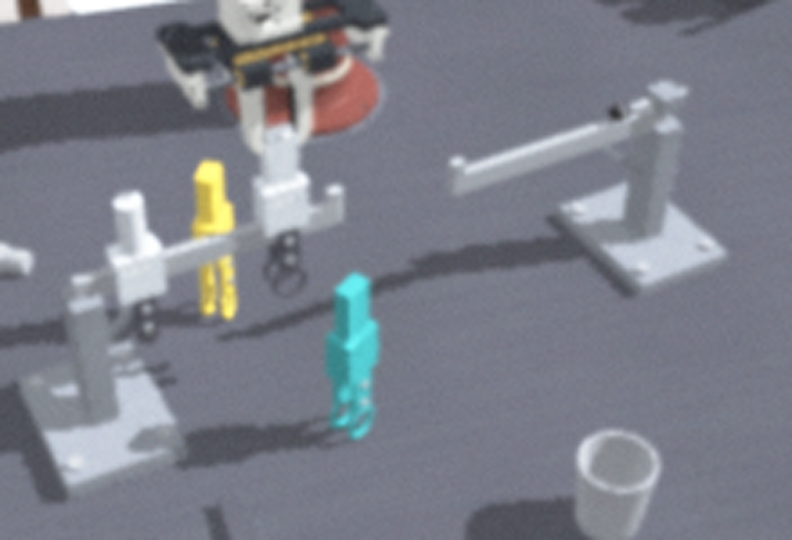

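```bash
python3 - <<'E'
from h import *
o=ld('w5'); R=q2R(o['q']); p=np.array(o['p'])
P=[onz('wrist',(200+(x+.5)/3.6-.5,120+(y+.5)/3.3-.5),p[2]+.042,o) for x,y in [(315,424),(509,423),(507,515),(318,513)]]
print([(R.T@(q-p)*1e3).round(1).tolist() for q in P], np.mean(P,0)-p)
print(R.round(3).tolist())
for n,(x,y,z,a) in {'A':(.5207,-.3375,.0003,.185),'B':(.3988,.2975,-.0068,.2152)}.items():
    for yl in ([.2,.25,.265,.288,.31] if n=='A' else [-.31,-.265,-.25,-.22,-.2,-.15,-.1]):
        print(n,yl,(x-np.sin(a)*yl).round(4),(y+np.cos(a)*yl).round(4))
# buffer face in w1/w2
B=(.3988,.2975,-.0068,.2152)
for yl in [-.05,-.06,-.07,-.08]:
    X=np.array([B[0]-np.sin(B[3])*yl,B[1]+np.cos(B[3])*yl,B[2]+.1995])
    for cam,(ox,oy),s in(('w1',(140,90),2.9),('w2',(330,140),3.4)):
        u=proj('wrist',X,ld(cam)); print(yl,cam,((u-[ox,oy]+.5)*s-.5).round(0))
E
```

```text
[[8.8, -14.0, -42.0], [9.0, 14.7, -42.1], [-8.3, 15.0, -42.0], [-7.9, -14.2, -42.0]] [-0.00060077  0.0003412   0.042     ]
[[-0.985, -0.173, 0.003], [-0.173, 0.985, -0.001], [-0.003, -0.002, -1.0]]
A 0.2 0.4839 -0.1409
A 0.25 0.4747 -0.0918
A 0.265 0.472 -0.077
A 0.288 0.4677 -0.0544
A 0.31 0.4637 -0.0328
B -0.31 0.465 -0.0053
B -0.265 0.4554 0.0386
B -0.25 0.4522 0.0533
B -0.22 0.4458 0.0826
B -0.2 0.4415 0.1021
B -0.15 0.4308 0.151
B -0.1 0.4202 0.1998
-0.05 w1 [541. 250.]
-0.05 w2 [617. 135.]
-0.06 w1 [514. 251.]
-0.06 w2 [596. 135.]
-0.07 w1 [488. 252.]
-0.07 w2 [575. 136.]
-0.08 w1 [461. 254.]
-0.08 w2 [554. 136.]
```

move_arm(
  commands=[
    [[-0.015,0.08,0],[0,0,0]],
    [[-0.035,0.2,0],[0,0,0]],
    [[-0.056,0.32,0],[0,0,0]],
    [[-0.08,0.45,0],[0,0,0]],
    [[-0.1,0.58,0],[0,0,0]],
    [[-0.125,0.72,0],[0,0,0]],
    [[-0.148,0.85,0],[0,0,0]],
    [[-0.158,0.91,0],[0,0,0]],
  ],
)

```text
clock: 5.62
ee_pos: [0.4621, -0.0279, 0.2488]
tcp_rot: [-0.001, -0.089, 0.996, 0.001]
force: [-0.1, -0.7, -5.5]
finger_gap: 0.318
```

move_arm(
  commands=[
    [[0.01,0.08,0],[0,0,0.003]],
    [[0.01,0.17,0],[0,0,0.006]],
    [[0.01,0.22,0],[0,0,0.006]],
    [[0.01,0.22,0],[0,0,0.006]],
    [[0.01,0.22,0],[0,0,0.006]],
  ],
)

```text
clock: 6.03
ee_pos: [0.4645, -0.0055, 0.2491]
tcp_rot: [-0.0, -0.106, 0.994, -0.0]
force: [0.1, -0.2, -5.7]
finger_gap: 0.322
```

```bash
python3 -c "
from h import *
im=snap('w6')[:,:,::-1]
cv2.imwrite('pics/w6c.png',cv2.resize(im[120:260,220:460],None,fx=3.3,fy=3.3,interpolation=cv2.INTER_CUBIC))
im=snap('t6','top')[:,:,::-1]
cv2.imwrite('pics/t6c.png',cv2.resize(im[190:270,180:340],None,fx=5,fy=5,interpolation=cv2.INTER_CUBIC))
o=get_obs();print(o['clock'],o['ee_pos'],o['tcp_rot'],o['force'])
"
```

```text
6.1333 [ 0.46445549 -0.00633023  0.24909087] [-9.43204734e-05 -1.04768672e-01  9.94496512e-01 -4.51767291e-04] [-0.49127015 -0.73396639 -6.35812265]
```

View pics/w6c.png

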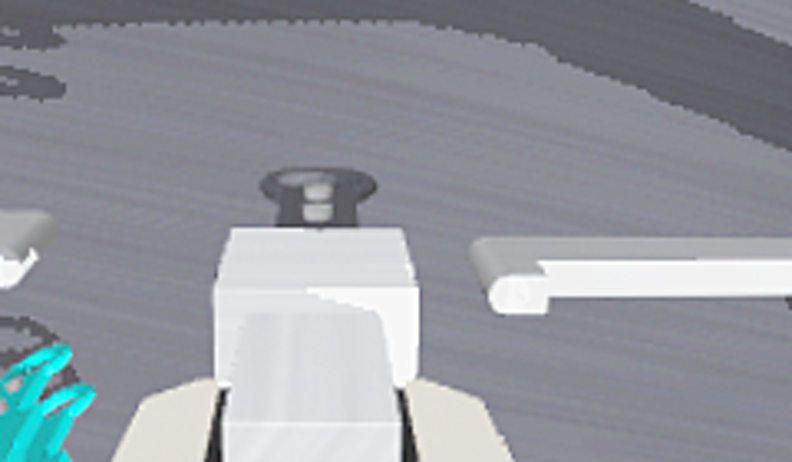

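View pics/t6c.png

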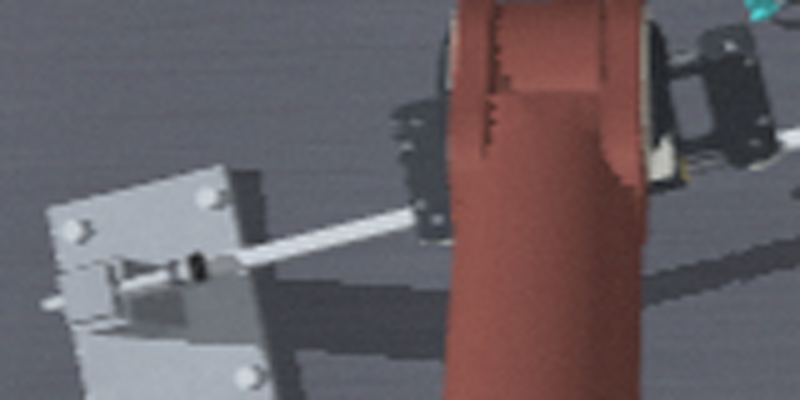

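```bash
python3 - <<'E'
from fit import *
import json
O['w6']=ld('w6'); w6=C((220,120),3.3)
o=O['w6']; 
for c,z in [((487,294),.1972),((548,295),.1972),((650,279),.1832),((780,279),.1832)]:
    X=onz('wrist',w6(*c),z,o); yl=(X[1]-.2975)/np.cos(.2152); print(X.round(4), 'model x',(.3988-np.tan(.2152)*(X[1]-.2975)).round(4))
u=proj('wrist',np.array([.4554,.0386,.1972]),o); print(((u-[220,120]+.5)*3.3-.5))
E
```

```text
[0.4554 0.0382 0.1972] model x 0.4555
[0.4524 0.0539 0.1972] model x 0.452
[0.4458 0.0855 0.1832] model x 0.4451
[0.4375 0.125  0.1832] model x 0.4365
[488.30792003 294.42169419]
```

move_arm(
  commands=[
    [[-0.017,0.08,0],[0,0,0]],
    [[-0.042,0.2,0],[0,0,0]],
    [[-0.067,0.32,0],[0,0,0]],
    [[-0.095,0.45,0],[0,0,0]],
    [[-0.121,0.58,0],[0,0,0]],
    [[-0.15,0.72,0],[0,0,0]],
    [[-0.178,0.85,0],[0,0,0]],
    [[-0.188,0.9,0],[0,0,0]],
  ],
)

```text
clock: 6.8
ee_pos: [0.4409, 0.106, 0.2492]
tcp_rot: [-0.0, -0.107, 0.994, 0.001]
force: [-0.7, 1.1, -5.9]
finger_gap: 0.318
```

move_arm(
  commands=[
    [[-0.01,0.05,-0.03],[0,0,0]],
    [[-0.01,0.05,-0.07],[0,0,0]],
    [[-0.01,0.05,-0.11],[0,0,0]],
    [[-0.01,0.05,-0.15],[0,0,0]],
    [[-0.01,0.05,-0.18],[0,0,0]],
    [[-0.01,0.05,-0.2],[0,0,0]],
    [[-0.01,0.05,-0.2],[0,0,0]],
    [[-0.01,0.05,-0.2],[0,0,0]],
  ],
)

```text
clock: 7.47
ee_pos: [0.4407, 0.1084, 0.225]
tcp_rot: [-0.0, -0.105, 0.994, -0.0]
force: [0.2, 0.1, -5.2]
finger_gap: 0.318
```

```bash
python3 -c "
from h import *
im=snap('w7')[:,:,::-1]
cv2.imwrite('pics/w7c.png',cv2.resize(im[120:260,220:460],None,fx=3.3,fy=3.3,interpolation=cv2.INTER_CUBIC))
im=snap('s7','scene')[:,:,::-1]
cv2.imwrite('pics/s7c.png',cv2.resize(im[110:230,310:440],None,fx=5,fy=5,interpolation=cv2.INTER_CUBIC))
o=get_obs();print(o['clock'],o['ee_pos'],o['tcp_rot'],o['force'])
"
```

```text
7.5667 [0.44095302 0.10861831 0.22534142] [ 2.94654861e-04 -1.05354180e-01  9.94434719e-01 -6.11625454e-06] [-0.98066893 -0.10299175 -6.21205456]
```

View pics/w7c.png

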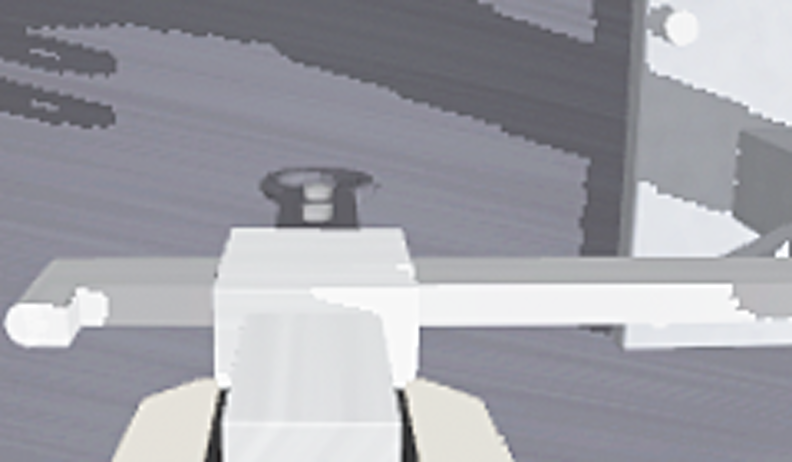

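View pics/s7c.png

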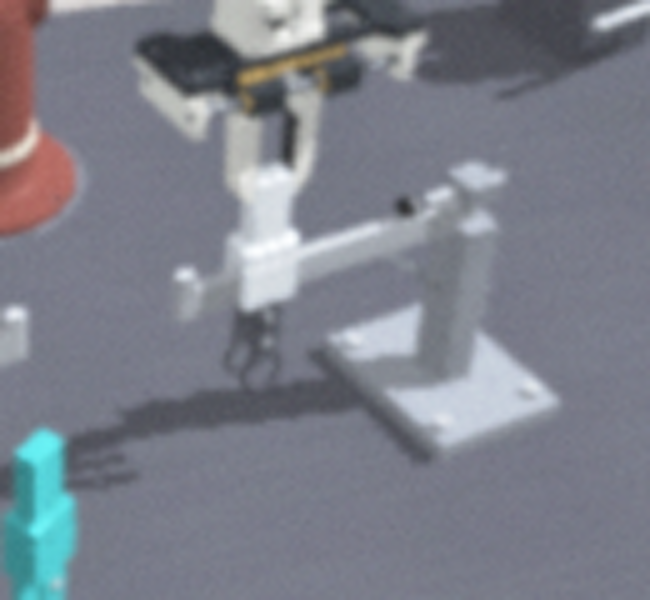

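move_arm(
  commands=[
    [[-0.015,0.07,0],[0,0,0]],
    [[-0.037,0.17,-0.01],[0,0,0]],
    [[-0.061,0.28,-0.02],[0,0,0]],
    [[-0.085,0.39,-0.03],[0,0,0]],
    [[-0.109,0.5,-0.04],[0,0,0]],
    [[-0.13,0.59,-0.045],[0,0,0]],
    [[-0.139,0.63,-0.05],[0,0,0]],
    [[-0.139,0.63,-0.05],[0,0,0]],
  ],
)

```text
clock: 8.23
ee_pos: [0.4234, 0.1865, 0.2192]
tcp_rot: [-0.0, -0.107, 0.994, 0.001]
force: [0.2, -0.4, -5.5]
finger_gap: 0.317
```

move_arm(
  commands=[
    [[0,0,-0.004],[0,0,0]],
    [[0,0,-0.008],[0,0,0]],
    [[0,0,-0.012],[0,0,0]],
    [[0,0,-0.016],[0,0,0]],
    [[0,0,-0.016],[0,0,0]],
  ],
)

```text
clock: 8.65
ee_pos: [0.4241, 0.1838, 0.2172]
tcp_rot: [-0.0, -0.105, 0.994, -0.0]
force: [0.0, 0.1, -6.4]
finger_gap: 0.317
```

```bash
python3 -c "
from h import *
im=snap('w8')[:,:,::-1]
cv2.imwrite('pics/w8c.png',cv2.resize(im[120:260,220:460],None,fx=3.3,fy=3.3,interpolation=cv2.INTER_CUBIC))
im=snap('s8','scene')[:,:,::-1]
cv2.imwrite('pics/s8c.png',cv2.resize(im[110:230,310:440],None,fx=5,fy=5,interpolation=cv2.INTER_CUBIC))
o=get_obs();print(o['clock'],o['ee_pos'],o['tcp_rot'],o['force'])
"
```

```text
8.75 [0.4240795  0.18400069 0.21721852] [-1.51049004e-05 -1.05175830e-01  9.94453639e-01 -7.30636592e-05] [ 0.37125343 -0.52408308 -6.23090059]
```

View pics/w8c.png

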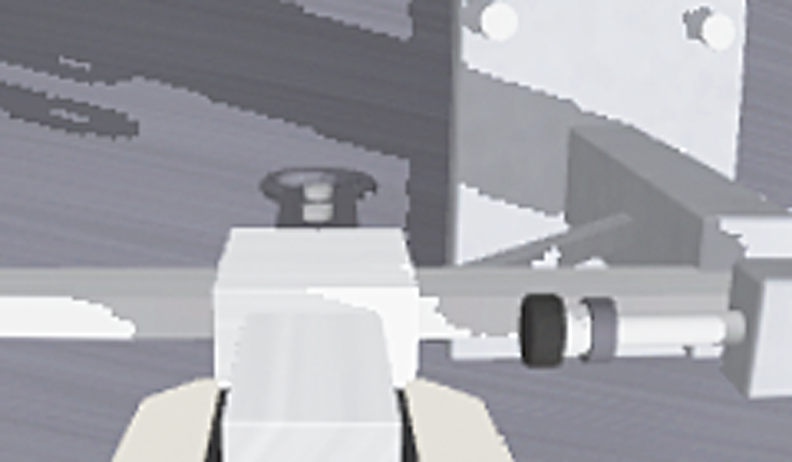

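View pics/s8c.png

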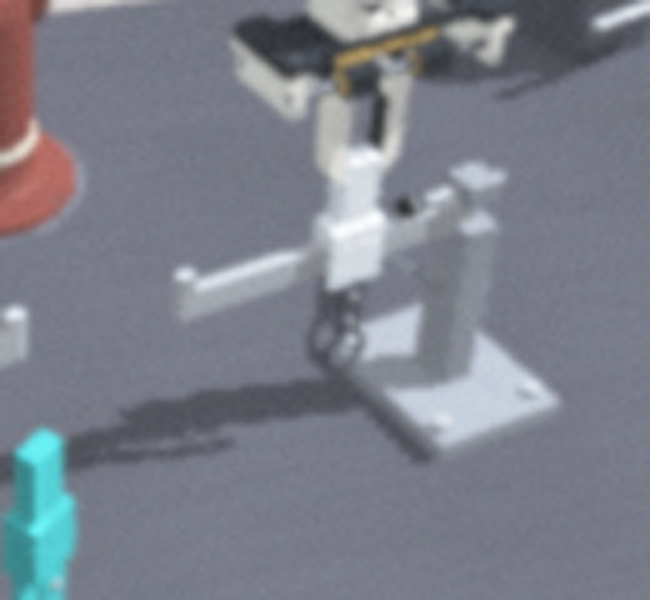

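move_arm(
  commands=[
    [[0,0,-0.004],[0,0,0]],
    [[0,0,-0.008],[0,0,0]],
    [[0,0,-0.012],[0,0,0]],
    [[0,0,-0.012],[0,0,0]],
  ],
)

```text
clock: 9.08
ee_pos: [0.424, 0.1843, 0.2158]
tcp_rot: [0.0, -0.106, 0.994, -0.0]
force: [-0.5, -0.3, -4.7]
finger_gap: 0.314
```

move_arm(
  commands=[
    [[0,0,-0.004],[0,0,0]],
    [[0,0,-0.004],[0,0,0]],
    [[0,0,-0.004],[0,0,0]],
  ],
)

```text
clock: 9.33
ee_pos: [0.4241, 0.1844, 0.2157]
tcp_rot: [0.0, -0.106, 0.994, 0.0]
force: [-0.1, -0.9, -1.5]
finger_gap: 0.32
```

move_arm(
  commands=[
    [[-0.003,0.015,0],[0,0,0]],
    [[-0.007,0.035,0],[0,0,0]],
    [[-0.013,0.06,0],[0,0,0]],
    [[-0.019,0.085,0],[0,0,0]],
    [[-0.024,0.11,0],[0,0,0]],
    [[-0.028,0.13,0],[0,0,0]],
    [[-0.03,0.14,0],[0,0,0]],
    [[-0.03,0.14,0],[0,0,0]],
  ],
)

```text
clock: 10.0
ee_pos: [0.4207, 0.2014, 0.2156]
tcp_rot: [0.0, -0.106, 0.994, -0.0]
force: [0.9, -3.0, 1.5]
finger_gap: 0.323
```

```bash
python3 -c "
from h import *
im=snap('w9')[:,:,::-1]
cv2.imwrite('pics/w9c.png',cv2.resize(im[120:260,220:460],None,fx=3.3,fy=3.3,interpolation=cv2.INTER_CUBIC))
o=get_obs();print(o['clock'],o['ee_pos'],o['tcp_rot'],o['force'],o['finger_gap'])
"
```

```text
10.05 [0.42075284 0.20139578 0.21564748] [ 4.97033743e-04 -1.05596753e-01  9.94408899e-01  1.39658177e-04] [ 0.62924439 -2.72326109  2.15080221] 0.3128720388665297
```

View pics/w9c.png

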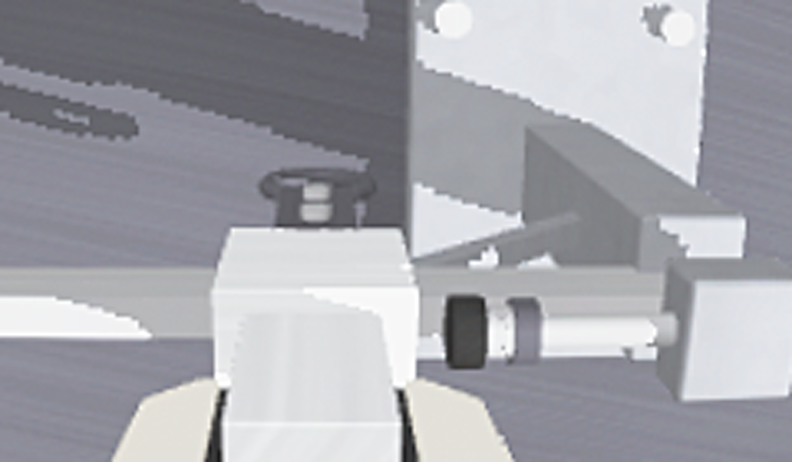

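move_arm(
  commands=[
    [[0,0,0.004],[0,0,0]],
    [[-0.002,0.008,0.004],[0,0,0]],
    [[-0.0035,0.016,0.004],[0,0,0]],
    [[-0.005,0.024,0.004],[0,0,0]],
    [[-0.007,0.032,0.004],[0,0,0]],
    [[-0.007,0.032,0.004],[0,0,0]],
  ],
)

```text
clock: 10.55
ee_pos: [0.4192, 0.2052, 0.2156]
tcp_rot: [-0.0, -0.106, 0.994, 0.0]
force: [0.6, -2.9, -0.4]
finger_gap: 0.32
```

move_arm(
  commands=[
    [[-0.001,0.004,0],[0,0,0]],
    [[-0.002,0.008,0],[0,0,0]],
    [[-0.002,0.008,0],[0,0,0]],
  ],
)

```text
clock: 10.8
ee_pos: [0.4191, 0.2061, 0.2157]
tcp_rot: [-0.0, -0.106, 0.994, 0.0]
force: [0.6, -2.2, 0.2]
finger_gap: 0.319
```

move_arm(
  commands=[
    [[-0.001,0.004,0],[0,0,0]],
    [[-0.002,0.008,0],[0,0,0]],
    [[-0.002,0.008,0],[0,0,0]],
  ],
)

```text
clock: 11.05
ee_pos: [0.4189, 0.2071, 0.2157]
tcp_rot: [-0.0, -0.106, 0.994, 0.0]
force: [0.7, -3.6, -1.1]
finger_gap: 0.317
```

move_arm(
  commands=[
    [[-0.001,0.004,0],[0,0,0]],
    [[-0.002,0.008,0],[0,0,0]],
    [[-0.002,0.008,0],[0,0,0]],
  ],
)

```text
clock: 11.3
ee_pos: [0.4186, 0.2081, 0.2157]
tcp_rot: [-0.0, -0.106, 0.994, 0.0]
force: [0.4, -1.7, -2.2]
finger_gap: 0.317
```

```bash
python3 -c "
from h import *
im=snap('w10')[:,:,::-1]
cv2.imwrite('pics/w10c.png',cv2.resize(im[160:250,280:400],None,fx=6,fy=6,interpolation=cv2.INTER_CUBIC))
o=get_obs();print(o['clock'],o['ee_pos'],o['tcp_rot'],o['force'],o['finger_gap'])
"
```

```text
11.35 [0.41861078 0.20808762 0.21568907] [-1.68086718e-04 -1.05626755e-01  9.94405827e-01  1.04020515e-04] [ 0.20092573 -1.91781995 -1.78386504] 0.3201751209371495
```

View pics/w10c.png

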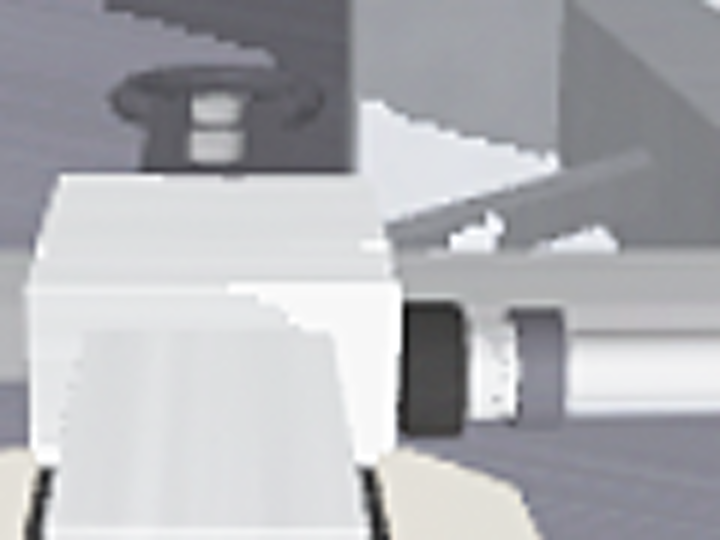

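move_arm(
  commands=[
    [[-0.001,0.004,0],[0,0,0]],
    [[-0.002,0.008,0],[0,0,0]],
    [[-0.002,0.008,0],[0,0,0]],
  ],
)

```text
clock: 11.6
ee_pos: [0.4184, 0.209, 0.2157]
tcp_rot: [-0.0, -0.106, 0.994, 0.0]
force: [-0.4, -1.9, -1.4]
finger_gap: 0.32
```

move_arm(
  commands=[
    [[-0.001,0.004,0],[0,0,0]],
    [[-0.002,0.008,0],[0,0,0]],
    [[-0.002,0.008,0],[0,0,0]],
  ],
)

```text
clock: 11.85
ee_pos: [0.4183, 0.2095, 0.2157]
tcp_rot: [-0.0, -0.105, 0.994, -0.0]
force: [0.5, -2.1, -2.4]
finger_gap: 0.318
```

move_arm(
  commands=[
    [[-0.001,0.004,0],[0,0,0]],
    [[-0.002,0.008,0],[0,0,0]],
    [[-0.002,0.008,0],[0,0,0]],
  ],
)

```text
clock: 12.1
ee_pos: [0.4182, 0.2102, 0.2157]
tcp_rot: [-0.0, -0.105, 0.994, -0.0]
force: [1.2, -3.5, -2.0]
finger_gap: 0.316
```

move_arm(
  commands=[
    [[-0.001,0.004,0],[0,0,0]],
    [[-0.002,0.008,0],[0,0,0]],
    [[-0.002,0.008,0],[0,0,0]],
  ],
)

```text
clock: 12.35
ee_pos: [0.418, 0.211, 0.2157]
tcp_rot: [-0.0, -0.105, 0.994, -0.001]
force: [1.1, -5.2, -2.3]
finger_gap: 0.32
```

move_arm(
  commands=[
    [[-0.001,0.004,0],[0,0,0]],
    [[-0.002,0.008,0],[0,0,0]],
    [[-0.002,0.008,0],[0,0,0]],
  ],
)

```text
clock: 12.6
ee_pos: [0.4178, 0.2115, 0.2157]
tcp_rot: [-0.0, -0.105, 0.994, -0.001]
force: [1.1, -4.9, -2.1]
finger_gap: 0.322
```

move_arm(
  commands=[
    [[-0.001,0.004,0],[0,0,0]],
    [[-0.002,0.008,0],[0,0,0]],
    [[-0.002,0.008,0],[0,0,0]],
  ],
)

```text
clock: 12.85
ee_pos: [0.4177, 0.212, 0.2157]
tcp_rot: [-0.0, -0.105, 0.994, -0.001]
force: [1.5, -6.4, -2.1]
finger_gap: 0.315
```

move_arm(
  commands=[
    [[-0.001,0.004,0],[0,0,0]],
    [[-0.001,0.006,0],[0,0,0]],
    [[-0.001,0.006,0],[0,0,0]],
    [[-0.001,0.006,0],[0,0,0]],
    [[-0.001,0.006,0],[0,0,0]],
    [[-0.001,0.006,0],[0,0,0]],
    [[-0.001,0.006,0],[0,0,0]],
  ],
)

```text
clock: 13.43
ee_pos: [0.4177, 0.2123, 0.2157]
tcp_rot: [-0.0, -0.105, 0.994, -0.001]
force: [1.1, -6.1, -2.1]
finger_gap: 0.322
```

```bash
python3 -c "
from h import *
im=snap('w11')[:,:,::-1]
cv2.imwrite('pics/w11c.png',cv2.resize(im[160:250,280:400],None,fx=6,fy=6,interpolation=cv2.INTER_CUBIC))
im=snap('s11','scene')[:,:,::-1]
cv2.imwrite('pics/s11c.png',cv2.resize(im[110:230,310:440],None,fx=5,fy=5,interpolation=cv2.INTER_CUBIC))
o=get_obs();print(o['clock'],o['ee_pos'],o['tcp_rot'],o['force'],o['torque'],o['finger_gap'])
"
```

```text
13.5333 [0.41766137 0.21231599 0.21565425] [-1.10177456e-04 -1.04912101e-01  9.94480369e-01 -1.49508152e-03] [ 1.50561361 -6.74689398 -1.76681886] [-1.83928963 -0.41319329 -0.01004555] 0.3177286519126136
```

View pics/w11c.png

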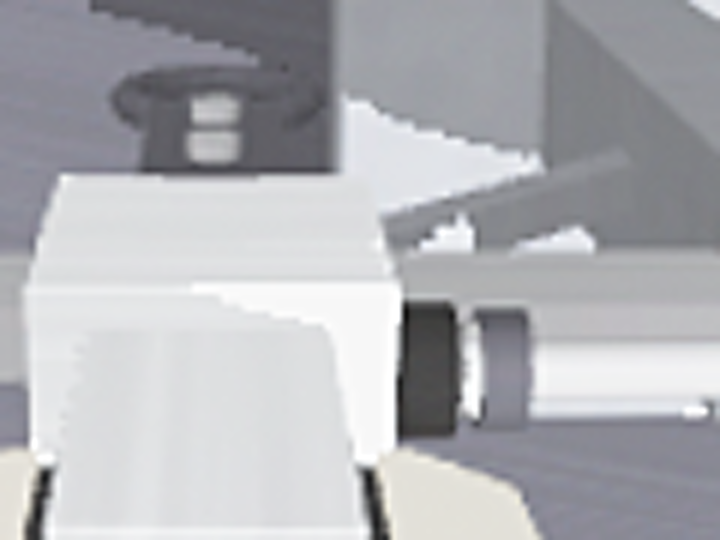

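View pics/s11c.png

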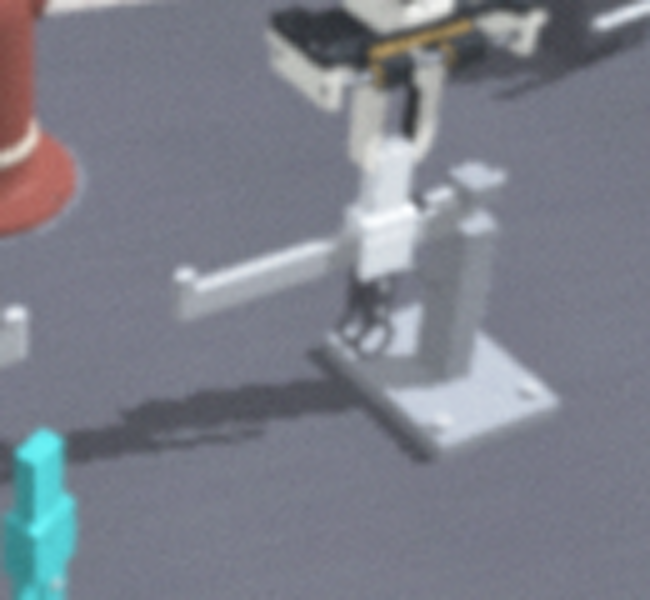

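move_arm(
  commands=[
    [[0,0,-0.003],[0,0,0]],
    [[0.001,-0.004,-0.003],[0,0,0]],
    [[0.002,-0.008,-0.003],[0,0,0]],
    [[0.002,-0.008,-0.003],[0,0,0]],
    [[0.002,-0.008,-0.003],[0,0,0]],
  ],
)

```text
clock: 13.95
ee_pos: [0.4177, 0.2123, 0.2156]
tcp_rot: [0.0, -0.105, 0.994, -0.001]
force: [0.8, -5.7, 1.1]
finger_gap: 0.32
```

```bash
python3 -c "
from h import *
o=get_obs();print(o['clock'],o['ee_pos'],o['tcp_rot'],o['force'],o['torque'],o['finger_gap'])
"
```

```text
13.95 [0.41771639 0.21229347 0.21564469] [ 6.93664647e-06 -1.05196285e-01  9.94451163e-01 -7.91458823e-04] [ 0.78986432 -5.66483292  1.05749491] [-1.56579961 -0.25018476 -0.01289061] 0.31973722957950457
```

move_arm(
  commands=[
    [[0.001,-0.004,0],[0,0,0]],
    [[0.002,-0.008,0],[0,0,0]],
    [[0.002,-0.008,0],[0,0,0]],
    [[0.002,-0.008,0],[0,0,0]],
  ],
)

```text
clock: 14.28
ee_pos: [0.4178, 0.2123, 0.2156]
tcp_rot: [0.0, -0.106, 0.994, -0.0]
force: [0.4, -4.6, 0.9]
finger_gap: 0.319
```

move_arm(
  commands=[
    [[0.001,-0.004,0],[0,0,0]],
    [[0.002,-0.008,0],[0,0,0]],
    [[0.002,-0.008,0],[0,0,0]],
    [[0.002,-0.008,0],[0,0,0]],
  ],
)

```text
clock: 14.62
ee_pos: [0.4179, 0.2122, 0.2157]
tcp_rot: [0.0, -0.106, 0.994, 0.001]
force: [0.7, -2.3, 1.5]
finger_gap: 0.322
```

move_arm(
  commands=[
    [[0.001,-0.004,0],[0,0,0]],
    [[0.002,-0.008,0],[0,0,0]],
    [[0.002,-0.008,0],[0,0,0]],
    [[0.002,-0.008,0],[0,0,0]],
  ],
)

```text
clock: 14.95
ee_pos: [0.4181, 0.2117, 0.2157]
tcp_rot: [0.0, -0.106, 0.994, 0.001]
force: [-1.1, -0.3, 2.9]
finger_gap: 0.323
```

move_arm(
  commands=[
    [[0.001,-0.004,0],[0,0,0]],
    [[0.002,-0.008,0],[0,0,0]],
    [[0.002,-0.008,0],[0,0,0]],
    [[0.002,-0.008,0],[0,0,0]],
  ],
)

```text
clock: 15.28
ee_pos: [0.4184, 0.2108, 0.2157]
tcp_rot: [0.0, -0.106, 0.994, 0.001]
force: [-1.6, 1.6, 2.9]
finger_gap: 0.318
```

move_arm(
  commands=[
    [[0,0,0.003],[0,0,0]],
    [[0,-0.002,0.004],[0,0,0]],
    [[0.001,-0.003,0.004],[0,0,0]],
    [[0.001,-0.003,0.004],[0,0,0]],
  ],
)

```text
clock: 15.62
ee_pos: [0.4185, 0.2095, 0.2157]
tcp_rot: [-0.0, -0.105, 0.994, 0.0]
force: [-1.1, 1.3, -0.9]
finger_gap: 0.321
```

```bash
python3 -c "
from h import *
im=snap('w12')[:,:,::-1]
cv2.imwrite('pics/w12c.png',cv2.resize(im[160:250,280:400],None,fx=6,fy=6,interpolation=cv2.INTER_CUBIC))
o=get_obs();print(o['clock'],o['ee_pos'],o['tcp_rot'],o['force'],o['torque'],o['finger_gap'])
"
```

```text
15.6667 [0.41854133 0.2093916  0.21571965] [-6.44513276e-05 -1.05495710e-01  9.94419743e-01  1.59408574e-04] [-1.68844008  2.57155142  0.11754657] [0.53468075 0.26640291 0.01476398] 0.3183612132222436
```

View pics/w12c.png

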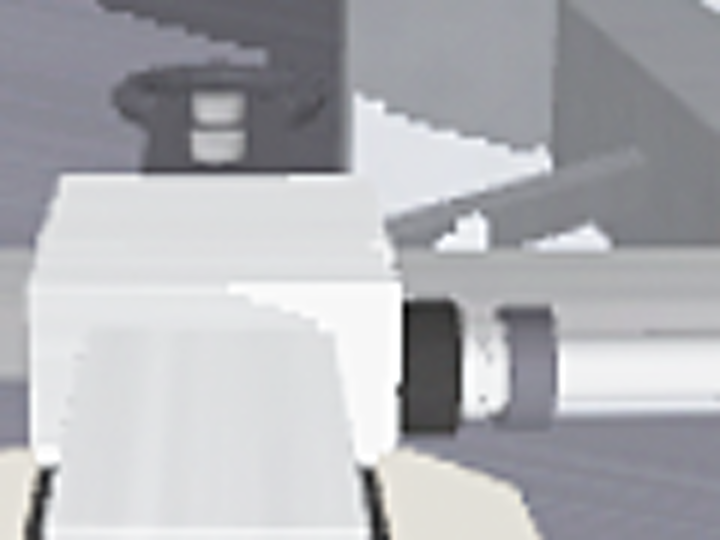

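move_arm(
  commands=[
    [[-0.001,0.004,0],[0,0,0]],
    [[-0.002,0.008,0],[0,0,0]],
    [[-0.003,0.012,0],[0,0,0]],
    [[-0.004,0.017,0],[0,0,0]],
    [[-0.005,0.022,0],[0,0,0]],
    [[-0.005,0.022,0],[0,0,0]],
    [[-0.005,0.022,0],[0,0,0]],
  ],
)

```text
clock: 16.25
ee_pos: [0.4183, 0.2099, 0.2156]
tcp_rot: [-0.0, -0.105, 0.994, -0.001]
force: [0.8, -4.7, -0.3]
finger_gap: 0.321
```

move_arm(
  commands=[
    [[0,0,0],[0,0,0]],
    [[0,0,0],[0,0,0]],
  ],
)

```text
clock: 16.42
ee_pos: [0.4182, 0.2103, 0.2156]
tcp_rot: [-0.0, -0.105, 0.994, -0.001]
force: [1.9, -4.1, -1.6]
finger_gap: 0.32
```

move_arm(
  commands=[
    [[-0.001,0.006,0],[0,0,0]],
    [[-0.001,0.006,0],[0,0,0]],
    [[-0.001,0.006,0],[0,0,0]],
    [[-0.001,0.006,0],[0,0,0]],
  ],
)

```text
clock: 16.75
ee_pos: [0.418, 0.211, 0.2157]
tcp_rot: [-0.0, -0.105, 0.994, -0.001]
force: [2.0, -5.2, -1.3]
finger_gap: 0.319
```

move_arm(
  commands=[
    [[0.001,-0.004,-0.001],[0,0,0]],
    [[0.002,-0.008,-0.001],[0,0,0]],
    [[0.002,-0.012,-0.001],[0,0,0]],
    [[0.002,-0.012,-0.001],[0,0,0]],
  ],
)

```text
clock: 17.08
ee_pos: [0.418, 0.211, 0.2157]
tcp_rot: [-0.0, -0.105, 0.994, -0.0]
force: [1.2, -5.0, -1.6]
finger_gap: 0.317
```

move_arm(
  commands=[
    [[0.001,-0.004,-0.001],[0,0,0]],
    [[0.002,-0.008,-0.002],[0,0,0]],
    [[0.002,-0.01,-0.002],[0,0,0]],
    [[0.002,-0.01,-0.002],[0,0,0]],
    [[0.002,-0.01,-0.002],[0,0,0]],
  ],
)

```text
clock: 17.5
ee_pos: [0.4182, 0.2108, 0.2157]
tcp_rot: [0.0, -0.106, 0.994, 0.001]
force: [0.2, -1.6, -0.5]
finger_gap: 0.318
```

move_arm(
  commands=[
    [[0.001,-0.004,0],[0,0,0]],
    [[0.001,-0.006,0],[0,0,0]],
    [[0.001,-0.006,0],[0,0,0]],
    [[0.001,-0.006,0],[0,0,0]],
  ],
)

```text
clock: 17.83
ee_pos: [0.4183, 0.2103, 0.2157]
tcp_rot: [0.0, -0.106, 0.994, 0.001]
force: [0.6, 0.9, 0.3]
finger_gap: 0.325
```

move_arm(
  commands=[
    [[0,0.002,0],[0,0,0]],
    [[0,0.002,0],[0,0,0]],
    [[0,0.002,0],[0,0,0]],
    [[0,0.002,0],[0,0,0]],
    [[0,0.002,0],[0,0,0]],
  ],
  hand=0.5,
)

```text
clock: 18.25
ee_pos: [0.4186, 0.2094, 0.2156]
tcp_rot: [0.0, -0.105, 0.994, -0.0]
force: [0.2, 0.4, -0.2]
finger_gap: 0.498
```

```bash
python3 -c "
from h import *
im=snap('w13')[:,:,::-1]
cv2.imwrite('pics/w13c.png',cv2.resize(im[160:250,280:400],None,fx=6,fy=6,interpolation=cv2.INTER_CUBIC))
o=get_obs();print(o['clock'],o['ee_pos'],o['tcp_rot'],o['force'],o['torque'],o['finger_gap'])
"
```

```text
18.3 [0.41851716 0.20936782 0.21557731] [ 4.92015131e-05 -1.05431546e-01  9.94426562e-01 -6.88433992e-06] [-0.55039595  0.45390796 -0.1156941 ] [ 0.02890645  0.04184897 -0.0139129 ] 0.49578353586684215
```

View pics/w13c.png

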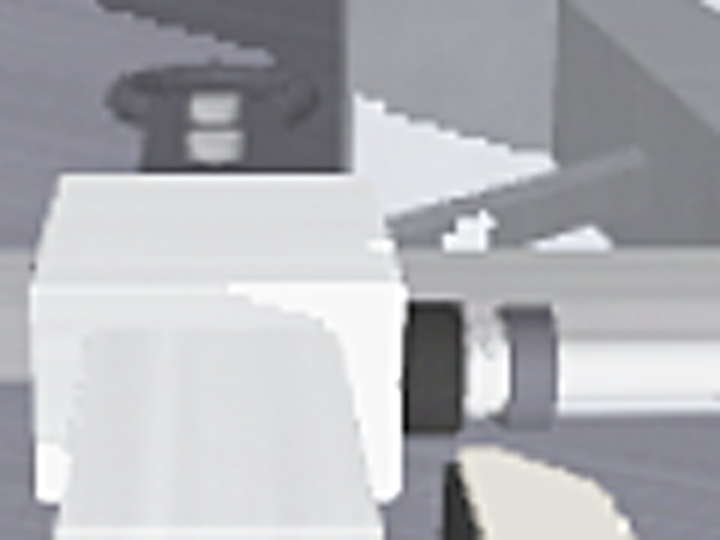

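```bash
python3 - <<'E'
from h import *
# profile along row ~ 221 (crop y 365/6+160)
for t in ['w9','w10','w11','w12','w13']:
    im=cv2.imread(f'pics/{t}.png').astype(float).mean(2); o=ld(t)
    row=im[218:224].mean(0); 
    c={'w9':(350,395)}.get(t,(342,378)); print(t,np.array(o['p']).round(4),[int(v) for v in row[c[0]:c[1]]])
E
```

```text
w9 [0.4207 0.2014 0.2156] [197, 210, 214, 197, 122, 58, 44, 62, 73, 75, 76, 75, 75, 75, 75, 74, 64, 105, 239, 246, 240, 239, 240, 234, 244, 221, 133, 142, 144, 144, 144, 143, 139, 159, 217, 246, 240, 239, 239, 239, 239, 239, 239, 239, 239]
w10 [0.4186 0.2081 0.2157] [247, 248, 251, 255, 171, 33, 68, 75, 74, 75, 75, 75, 75, 74, 66, 91, 192, 249, 239, 238, 233, 227, 230, 245, 173, 144, 140, 142, 142, 142, 140, 134, 185, 232, 241, 238]
w11 [0.4177 0.2123 0.2157] [247, 248, 253, 253, 117, 59, 73, 75, 75, 75, 75, 75, 73, 64, 105, 188, 237, 245, 183, 145, 139, 142, 142, 142, 141, 136, 167, 226, 241, 237, 236, 236, 236, 236, 236, 236]
w12 [0.4185 0.2095 0.2157] [247, 247, 249, 255, 244, 39, 70, 75, 75, 75, 75, 75, 74, 70, 52, 217, 249, 239, 236, 226, 238, 236, 201, 125, 141, 143, 143, 142, 142, 140, 130, 246, 242, 238, 238, 237]
w13 [0.4186 0.2094 0.2156] [247, 247, 248, 254, 246, 62, 65, 74, 75, 75, 75, 75, 74, 72, 61, 131, 215, 246, 237, 232, 237, 244, 237, 112, 141, 143, 143, 143, 143, 140, 128, 234, 240, 238, 237, 237]
```

move_arm(
  commands=[
    [[0,0,0.04],[0,0,0]],
    [[0,0,0.1],[0,0,0]],
    [[0,0,0.2],[0,0,0]],
    [[0,0,0.35],[0,0,0]],
    [[0,0,0.5],[0,0,0]],
    [[0,0,0.65],[0,0,0]],
    [[0,0,0.75],[0,0,0]],
    [[0,0,0.75],[0,0,0]],
  ],
)

```text
clock: 18.97
ee_pos: [0.4201, 0.2103, 0.3088]
tcp_rot: [0.003, -0.105, 0.994, 0.001]
force: [-0.4, -0.3, -0.0]
finger_gap: 0.499
```

move_arm(
  commands=[
    [[0.02,-0.1,0.1],[0,0,0]],
    [[0.02,-0.1,0.1],[0,0,0]],
    [[0.02,-0.1,0.1],[0,0,0]],
    [[0.02,-0.1,0.1],[0,0,0]],
  ],
)

```text
clock: 19.3
ee_pos: [0.4203, 0.1976, 0.3168]
tcp_rot: [-0.001, -0.106, 0.994, -0.0]
force: [-0.6, -0.0, -0.2]
finger_gap: 0.501
```

```bash
python3 -c "
from h import *
im=snap('w14')[:,:,::-1]
cv2.imwrite('pics/w14c.png',cv2.resize(im[110:250,260:460],None,fx=4,fy=4,interpolation=cv2.INTER_CUBIC))
im=snap('s14','scene')[:,:,::-1]
cv2.imwrite('pics/s14c.png',cv2.resize(im[110:230,310:440],None,fx=5,fy=5,interpolation=cv2.INTER_CUBIC))
o=get_obs();print(o['clock'],o['ee_pos'],o['force'],o['finger_gap'])
"
```

```text
19.4 [0.42023979 0.19778233 0.31668438] [0.04221089 0.46681681 0.89623979] 0.4988363029959527
```

View pics/w14c.png

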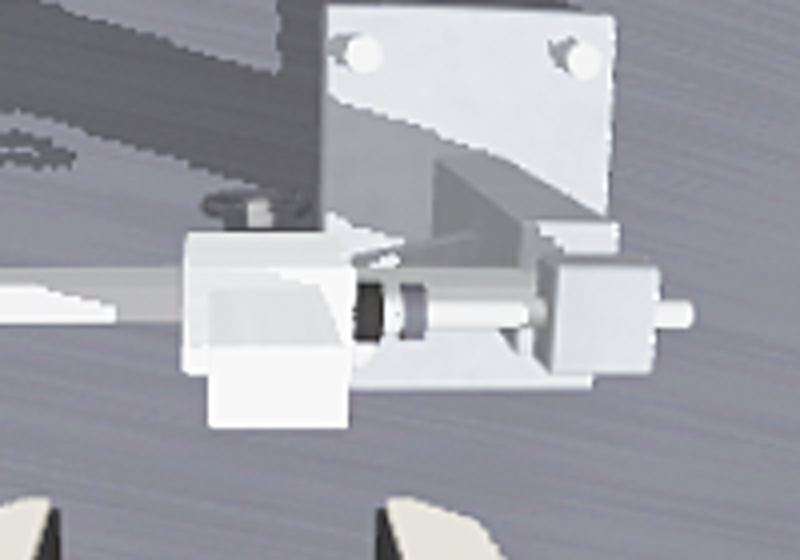

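View pics/s14c.png

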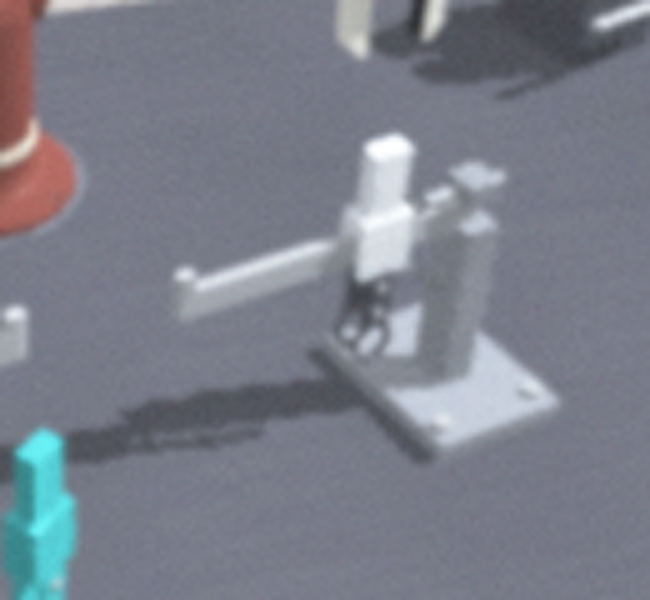

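```bash
python3 - <<'E'
from h import *
def edges(t,rows,a,b,lv1=155,lv2=190):
    im=cv2.imread(f'pics/{t}.png').astype(float).mean(2); row=im[rows[0]:rows[1]].mean(0)
    # last dark ->rise
    i=a
    d=[k for k in range(a,b) if row[k]<100]; k=d[0]
    while row[k]<lv1: k+=1
    r=k-1+(lv1-row[k-1])/(row[k]-row[k-1])
    while not(row[k]>lv2 and row[k+1]<=lv2 and row[k+1]<lv2): k+=1
    c=k+(row[k]-lv2)/(row[k]-row[k+1]); v=(rows[0]+rows[1]-1)/2
    o=ld(t); X=[onz('wrist',(q,v),.1925,o) for q in(r,c)]
    return round(r,2),round(c,2),round(np.linalg.norm(X[1]-X[0])*1e3,2),X[1].round(4)
for t,rows,a,b in [('w8',(218,222),378,420),('w9',(218,224),354,395),('w10',(218,224),346,378),('w11',(218,224),346,378),('w12',(218,224),347,378),('w13',(218,224),347,378),('w14',(186,190),350,372),('w1',(174,177),305,332)]:
    try: print(t,edges(t,rows,a,b))
    except Exception as e: print(t,e)
E
```

```text
w8 (np.float64(391.24), np.float64(398.49), np.float64(5.77), array([0.4106, 0.247 , 0.1925]))
w9 (np.float64(367.37), np.float64(375.35), np.float64(6.1), array([0.4111, 0.2465, 0.1925]))
w10 (np.float64(357.63), np.float64(365.77), np.float64(6.15), array([0.4105, 0.2461, 0.1925]))
w11 (np.float64(356.6), np.float64(359.9), np.float64(2.48), array([0.4104, 0.2459, 0.1925]))
w12 (np.float64(356.62), np.float64(364.15), np.float64(5.69), array([0.4106, 0.2463, 0.1925]))
w13 (np.float64(357.28), np.float64(364.38), np.float64(5.36), array([0.4106, 0.2463, 0.1925]))
w14 (np.float64(355.53), np.float64(360.61), np.float64(5.45), array([0.4103, 0.2463, 0.1925]))
w1 (np.float64(317.41), np.float64(323.89), np.float64(7.06), array([0.4091, 0.246 , 0.1925]))
```

```bash
python3 -c "
from workcell import workorder
print(workorder.job_done())"
```

```text
the job is handed in; nothing more can be done
None
```

The ring-strap carrier now hangs on the next rail, let go, upright and still against the buffer. I handed the job in at about 19.4 s of the 64 s allowed.

**What I did:** I gripped the carrier's block with the jaws along the rail, lifted it about 28 mm and carried it over both end stops. I set it down on the next rail, which measured about 7 mm lower than the first, and slid it to the buffer. I pressed the buffer for about 0.5 s and then eased off. The carrier crept back almost out of contact, so I pressed lightly again before letting go.

**Last checks:**
- **Buffer press:** from the camera the buffer went in about 3.6 mm, so roughly 7 N. The wrist force read 6 to 7 N including rail friction.
- **After letting go:** the pictures after retreating show the carrier upright and against the buffer. The buffer is still pressed in about 0.6 to 0.8 mm, or roughly 1.2 to 1.6 N. That force is inferred from pictures, not sensed. One view (`w1`), taken from a different angle, gave a different uncompressed gap: 7.1 mm against about 6 mm in the others. Taken as the reference, it would mean more compression, not less.
- **Forces on the way:** the highest horizontal wrist reading was about 7 N, below the 15 N buffer limit. The arm pressed down with at most about 3 N.
- **Not checked:** I did not take a final picture to confirm that the parked carrier and the bench things stayed where they were. The fingers went near none of them.

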